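# Slide the cabinet's rear door behind its neighbour

## Robot

A 6-joint arm with a two-finger parallel gripper is mounted at the origin on a cart in front of the work surface, level with it; the furniture and walls round the work are solid. World frame = base frame: x ahead of the robot, y to its left, z up, the work surface at z = 0. Lengths are in m, angles in degrees, forces in N, time in s.
With the tool pointing down it reaches from about 0.35 to 0.775 m from the base axis. Payload 7.3 kg.
Tool frame: the origin (TCP) lies midway between the tips of the shut fingers; the grasp point (between the pads) lies 19 mm behind it; z points along the fingers, y is the direction in which the jaws open and shut (so a half turn about z gives the same grasp; the last joint's range is limited). The gripper opens to 92 mm and grips with 3 to 60 N. Pads are 19 mm wide; open, the fingers measure 130 mm over their backs; the gripper's body (75 mm by 190 mm) begins 47 mm behind the grasp point.
Start: joints at [61.249, 19.595, 87.324, -0, 73.075, -8.365], TCP at [0.183, 0.492, 0.227] pointing down, gripper open.
Joint ranges: [-145.02, 145.02], [-44.19, 115.74], [2.07, 154.8], [-57.11, 237.11], [16.16, 152.29], [-177.93, 177.93]. Speed limits (degrees/s): [147.25, 147.25, 180, 180, 180, 180].

## Interface

Orientations are given as [roll, pitch, yaw] about the fixed x, y, z axes, in that order (R = Rz(yaw) Ry(pitch) Rx(roll)).
In Python, from plant import ctrl gives the robot as it stands. Calls block until the motion is done:
- ctrl.movep(position, orientation): joint-space move of the TCP to a pose.
- ctrl.line_to(position, orientation=None, v=0.15): straight line of the TCP; orientation=None keeps the orientation; v is the mean speed in m/s.
- ctrl.goto_joints(angles): joint-space move.
- ctrl.gripper_to(opening, f_grip=None): finger opening in m; f_grip is the grip in N (None keeps the last); returns when the fingers have stopped.
- ctrl.dwell(seconds).
- ctrl.solve_ik(position, orientation): joint angles nearest the present ones, or None.
- ctrl.get_image(name): name is "side" or "top"; returns a dict with "img" (480x640x3 uint8, red, green, blue), "range_z" (480x640 float32, m along the optical axis (not along the pixel's ray), 0 where there is no reading), "K" (3x3 intrinsics, pixels), "world_from_camera" (4x4, takes a point from camera to world coordinates). Camera axes: x right, y down, z forward; pixel columns grow to the right and rows downward; lengths in m; the calibration is good to about 2 mm. A picture is of the moment at which its call begins.
A pose or a line that the arm cannot do raises ctrl.PlanningError and nothing moves.
- ctrl.job_done(): hands the job in, once; it reports no verdict.
Readings, each from a call of its own:
- ctrl.read_t(): time.
- ctrl.read_joint_positions(): joint angles.
- ctrl.read_dq(): joint speeds.
- ctrl.read_joint_torque(): joint torques, N m.
- ctrl.read_tcp_pos(): TCP position.
- ctrl.read_tool_rot(): TCP orientation.
- ctrl.read_contact_force(): force on the tool from outside, world axes, zero at the start.
- ctrl.read_ft_torque(): the same for the moment, N m.
- ctrl.read_width(): finger opening in m.
Only numpy, scipy, OpenCV 4.12 (cv2) and the standard library are available. Lean on these libraries where they do the work, as an engineer would, in place of code of your own. Each camera call takes 0.05 s, during which the arm holds its last target.

## Task

Open the left bay of the small sloping-front cabinet: slide its left door, the one with the finger hole, to the right behind its neighbour as far as it goes. A catch may be holding it: if the door will not move, turn the round knob below it clockwise to the stop and slide again. Leave the right-hand door shut, and the tin and the tape roll on top of the cabinet undisturbed.

Things in the scene. Friction and masses are not known exactly. Their poses are not given: they have to be found in the camera images.
- cabinet: dark wooden cabinet fixed to the bench, 376 mm wide (y), 209 high. Origin on the bench; x to its back, y to its left seen from the front. Its face starts 50 mm up at x=-85 mm and rises backwards at 38 deg from level, 166 long; side walls 10, flush. Shelf above it: underside 195 up, front edge x=-5, so come in tilted, about square to the face, from the front
- rear_door (a joint): left door (rear track), m: 0 = shut at the left side wall, 0.095 = end stop, slid right (cabinet -y) behind the front door. 181 mm wide, 114 high along the slope, 10 thick, its front 13 mm behind the rails' face. About 2 N friction, stays where left. With the catch on it stops hard after 3 mm or less
- finger_hole (a point): middle of the left door's finger hole, at the door's front surface; moves with the door. x up the slope, y left along the track, z out of the face. Hole 48 mm (y) by 44 mm (x), right through the 10 mm door, at least 30 mm free behind it. At the end stop its right edge is still 14 mm left of the front door's left edge, so fingers pushing on that edge stay clear
- front_door (a joint): right door (front track, 8 mm thick, plain, 1 mm below the rails' face), m: 0 = shut at the right side wall, as at the start; grows as it slides left. To be left shut
- catch_knob (a point): fixed point on the axis of the round knob on the rail below the left door, 14 mm out from the rail; axes as finger_hole, z = knob axis outwards. Knob 30 mm across, grip from z=-8 to +11 mm, on a 36 mm plate. Turns 1.2 rad between stops, 0.04 N m friction: clockwise seen from the front frees the catch (lets go about half way). Starts anywhere from locked to nearly free; its angle cannot be seen
- wax_tin: round green and grey tin, 68 mm across, 30 mm high, standing on the cabinet's shelf; origin at the middle of its underside, z up
- tape_roll: roll of tape, 76 mm across, 24 mm high, lying on the cabinet's shelf; origin at the middle of its underside, z up
- carved_branch: obstacle, fixed: a rough carved branch about 100 mm thick that rises obliquely past the cabinet's left end and over its back. From its origin its middle line runs (m) through (-0.17, 0.28, 0.06), (-0.10, 0.18, 0.20), (-0.05, 0.10, 0.28), (0, 0.01, 0.40), (0.08, -0.14, 0.67). Left of it a desk lamp hangs over the bench, 0.55 m and more from the robot's axis

How it is judged (in metres and radians):
At the end, for the whole second after the job is handed in: The left door stands within 10 mm of its end stop behind the right door (at least 85 of its 95 mm), the right door is within 10 mm of shut, and the tin and the tape roll are within 15 mm of where they stood (value of joint rear_door above 0.085 m and value of joint front_door below 0.01 m and distance of each of wax_tin, tape_roll from where it was at the start of the episode below 0.015 m); the robot touches nothing.
It fails at once if the tin or the tape roll on the cabinet is knocked over or pushed away (angle between any of wax_tin, tape_roll's own z axis and vertical above 0.5 rad or distance of any of wax_tin, tape_roll from where it was at the start of the episode above 0.05 m).
It also fails if it takes over 61 s, if anything falls off the work surface, if the arm or the gripper's body presses on something with over 40 N, if the wrist force passes 120 N, or if a joint passes its speed limit or range.

## Working session

There is one attempt and no reset: what is moved stays moved. The work goes in short steps, each a Python script; the robot and the scene stay as the last script left them, time stands still between calls to the robot, and variables do not carry over. Pictures are saved under pics/ and viewed, and the job is handed in when it is done.

```bash
ls; mkdir -p pics; python3 - <<'E'
from plant import ctrl
import cv2,numpy as np
for n in("side","top"):
    d=ctrl.get_image(n); cv2.imwrite(f"pics/{n}0.png",d["img"][:,:,::-1]); np.savez(f"{n}0.npz",**d)
    print(n,d["K"].tolist(),d["world_from_camera"].round(3).tolist())
print(ctrl.read_t(),ctrl.read_tcp_pos(),ctrl.read_tool_rot())
E
```

```text
pics
side [[437.7096747596909, 0.0, 311.6415711556295], [0.0, 437.7096747596909, 246.08414647534036], [0.0, 0.0, 1.0]] [[-0.07, -0.736, 0.673, -0.058], [-0.997, 0.043, -0.057, -0.389], [0.013, -0.675, -0.738, 0.765], [0.0, 0.0, 0.0, 1.0]]
top [[581.6962584782357, 0.0, 320.44279192421345], [0.0, 581.6962584782357, 231.87196977116582], [0.0, 0.0, 1.0]] [[0.08, -0.969, 0.234, 0.347], [-0.997, -0.078, 0.02, -0.441], [-0.001, -0.234, -0.972, 0.976], [0.0, 0.0, 0.0, 1.0]]
0.1 [0.18268269 0.49180139 0.22611175] [-1.79921144e+02 -9.64728761e-03  1.59613630e+02]
```

View pics/side0.png

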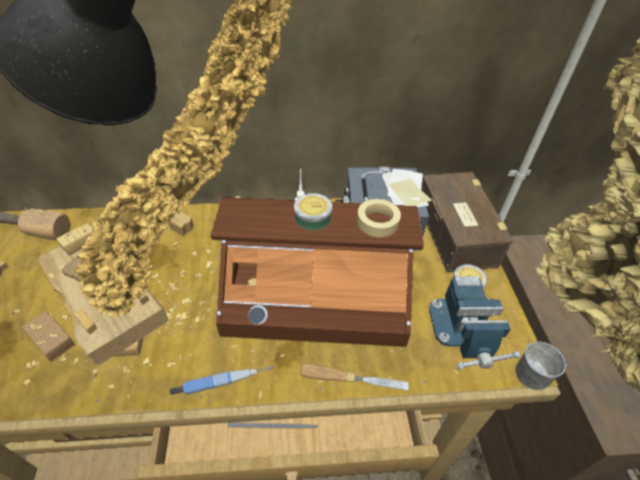

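View pics/top0.png

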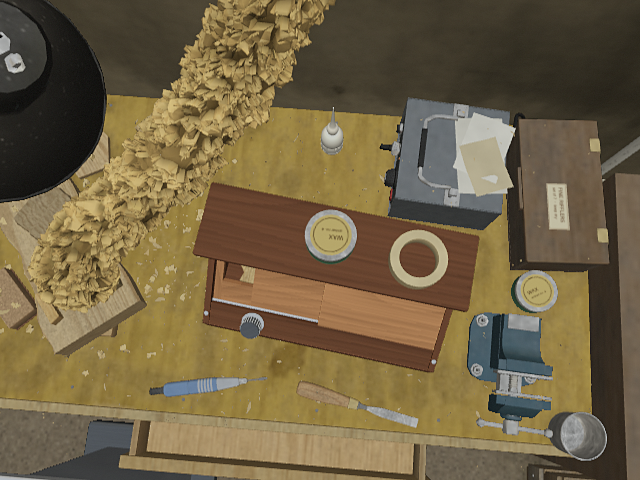

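The side view shows the cabinet face, with the finger hole near (244,272), the knob near (258,314), the tin at (313,208) and the tape at (379,216). I'll zoom in and measure these.

```bash
cat > h.py <<'E'
import numpy as np,cv2
def load(n): return dict(np.load(n))
def cloud(d):
    K,T,z=d["K"],d["world_from_camera"],d["range_z"].astype(float)
    v,u=np.mgrid[:480,:640]
    P=np.stack([(u-K[0,2])/K[0,0]*z,(v-K[1,2])/K[1,1]*z,z],-1)
    W=P@T[:3,:3].T+T[:3,3]; W[z==0]=np.nan
    return W
E
python3 - <<'E'
from h import *
d=load("side0.npz");W=cloud(d)
c=d["img"][190:350,205:425,::-1]; cv2.imwrite("pics/side0z.png",cv2.resize(c,None,fx=3.6,fy=3.6,interpolation=cv2.INTER_CUBIC))
t=load("top0.npz");c=t["img"][170:380,180:490,::-1]; cv2.imwrite("pics/top0z.png",cv2.resize(c,None,fx=2.5,fy=2.5,interpolation=cv2.INTER_CUBIC))
for p in[(222,248),(225,300),(408,252),(407,310),(219,313),(408,320),(244,272),(258,314),(270,280),(350,280),(216,200),(420,240),(214,238),(313,208),(379,216)]:
    print(p,W[p[1],p[0]].round(4))
# plane of front door
for nm,(u0,u1,v0,v1) in dict(front=(330,400,258,300),rear=(265,305,262,295)).items():
    P=W[v0:v1,u0:u1].reshape(-1,3);P=P[~np.isnan(P).any(1)]
    c=P.mean(0);n=np.linalg.svd(P-c)[2][2];n*=np.sign(n[2]);print(nm,c.round(4),n.round(4),"res",np.std((P-c)@n),"tilt",np.degrees(np.arccos(n[2])),"yaw",np.degrees(np.arctan2(-n[1],-n[0])))
E
```

```text
(222, 248) [ 0.5219 -0.2639  0.1349]
(225, 300) [ 0.4466 -0.2655  0.0679]
(408, 252) [ 0.4848 -0.6205  0.1413]
(407, 310) [ 0.3954 -0.6101  0.0778]
(219, 313) [ 0.4216 -0.2549  0.0614]
(408, 320) [ 0.3826 -0.6118  0.0631]
(244, 272) [ 0.5606 -0.2926  0.0115]
(258, 314) [ 0.3992 -0.3309  0.0845]
(270, 280) [ 0.4721 -0.3538  0.0911]
(350, 280) [ 0.4503 -0.5067  0.1071]
(216, 200) [ 0.8389 -0.2057 -0.019 ]
(420, 240) [ 0.4539 -0.6233  0.2074]
(214, 238) [ 0.4853 -0.2614  0.2016]
(313, 208) [ 0.5147 -0.4386  0.2373]
(379, 216) [ 0.5177 -0.5615  0.2082]
front [ 0.4506 -0.5343  0.1094] [-0.6107  0.078   0.788 ] res 0.0014453209237573314 tilt 37.99741242862172 yaw -7.279623921856822
rear [ 0.4718 -0.3822  0.0956] [-0.6118  0.0773  0.7873] res 0.0014334587325322498 tilt 38.069836359806075 yaw -7.200198371740325
```

View pics/side0z.png

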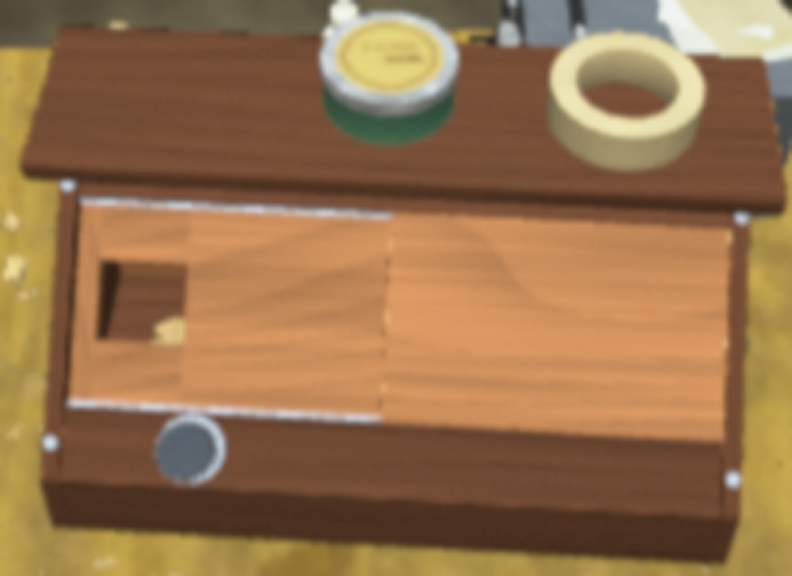

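View pics/top0z.png

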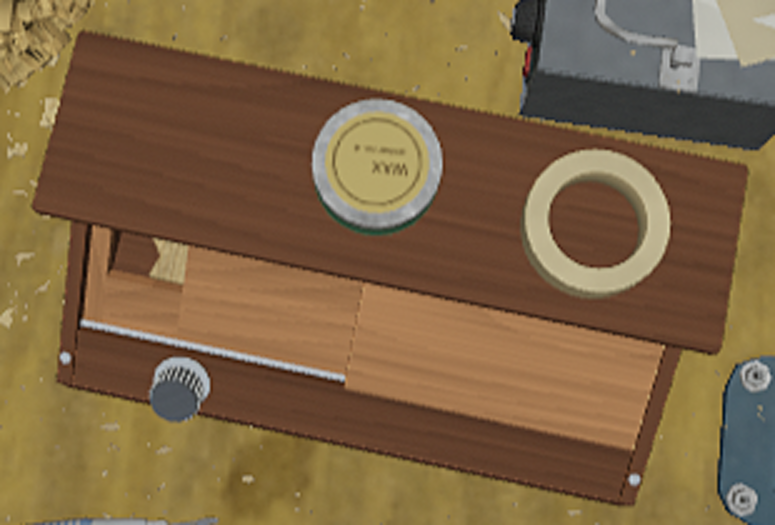

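The face plane agrees with the 38° slope given, and the cabinet yaw comes out near -7.2°. Next I'll measure the hole, the knob and the branch, and check the sizes.

```bash
python3 - <<'E'
from h import *
d=load("side0.npz");W=cloud(d);img=d["img"].astype(int)
K,T=d["K"],d["world_from_camera"]
yaw=np.radians(-7.24)
xc=np.array([np.cos(yaw),np.sin(yaw),0]);yc=np.array([-np.sin(yaw),np.cos(yaw),0]);a=np.radians(38)
ux=np.cos(a)*xc+np.sin(a)*np.array([0,0,1]);uz=np.cross(ux,yc);R=np.c_[ux,yc,uz]
def ray(u,v,n,c):
    r=T[:3,:3]@np.array([(u-K[0,2])/K[0,0],(v-K[1,2])/K[1,1],1]);o=T[:3,3]
    return o+r*(((c-o)@n)/(r@n))
cr=np.array([.4718,-.3822,.0956]);cf=np.array([.4506,-.5343,.1094])
print("front-rear plane gap (12 exp)",(cf-cr)@uz)
Z=lambda x,y:(205+(x+.5)/3.6-.5,190+(y+.5)/3.6-.5)
H=[ray(*Z(*p),uz,cr) for p in[(101,262),(186,265),(184,345),(98,340)]]
H=np.array(H);print("hole world",H.round(4).tolist());F=(H-H.mean(0))@R;print("hole face",F.round(4).tolist());hc=H.mean(0);print("hc",hc)
# door edges in face coords rel to hole
for nm,p,c in[("frontdoor left-top",(390,216),cf),("fd left bottom",(381,420),cf),("fd right top",(730,230),cf),("fd rb",(725,440),cf),
  ("outer left top",(60,195),cf),("outer left bot",(45,470),cf),("outer right top",(747,228),cf),("outer right bot",(738,505),cf)]:
    print(nm,((ray(*Z(*p),uz,c)-hc)@R).round(4))
# knob cap
u0,u1,v0,v1=245,272,302,328
sub=img[v0:v1,u0:u1];print
m=(sub[...,2]>sub[...,0]-5)
P=W[v0:v1,u0:u1][m];Q=(P-hc)@R
print("knob px",m.sum(),"face z pct",np.nanpercentile(Q[:,2],[10,50,90]))
top=Q[Q[:,2]>np.nanmedian(Q[:,2])-.004];print("cap mean",np.nanmean(top,0),"range",np.nanmin(top,0),np.nanmax(top,0), (np.nanmean(top,0)@R.T+hc))
# rail plane points
for p in[(230,318),(300,325),(350,322)]:print("rail",((W[p[1],p[0]]-hc)@R).round(4))
# branch
for n in("side0.npz","top0.npz"):
    d=load(n);W=cloud(d);I=d["img"].astype(int)
    m=(I[...,0]-I[...,2]>50)&(W[...,2]>.04)&(W[...,1]>-.32)&(W[...,1]<.2)&(W[...,0]<0.95)
    for lo in np.arange(.04,.8,.06):
        k=m&(W[...,2]>=lo)&(W[...,2]<lo+.06)
        if k.sum()>30:
            q=W[k];print(n,lo.round(2),k.sum(),"x",np.percentile(q[:,0],[1,50,99]).round(3),"y",np.percentile(q[:,1],[1,50,99]).round(3))
E
```

```text
front-rear plane gap (12 exp) 0.012021182722220474
hole world [[0.5044, -0.2825, 0.111], [0.4991, -0.3285, 0.1115], [0.4652, -0.3258, 0.0849], [0.4713, -0.2795, 0.0851]]
hole face [[0.021, 0.0239, -0.0], [0.0217, -0.0225, 0.0], [-0.0215, -0.0241, 0.0], [-0.0212, 0.0227, 0.0]]
hc [ 0.48497479 -0.30407921  0.09811926]
frontdoor left-top [ 0.053  -0.1318  0.012 ]
fd left bottom [-0.0552 -0.1327  0.012 ]
fd right top [ 0.0547 -0.3125  0.012 ]
fd rb [-0.0559 -0.3137  0.012 ]
outer left top [0.0554 0.0458 0.012 ]
outer left bot [-0.091   0.0438  0.012 ]
outer right top [ 0.0562 -0.3214  0.012 ]
outer right bot [-0.0893 -0.3217  0.012 ]
knob px 295 face z pct [0.01330471 0.03685956 0.03906919]
cap mean [-0.07518051 -0.03426862  0.03765794] range [-0.08971501 -0.04868519  0.03303629] [-0.06069694 -0.01992194  0.04203726] [ 0.39888566 -0.3276866   0.08150838]
rail [-0.0854  0.0192  0.0133]
rail [-0.0911 -0.1148  0.0144]
rail [-0.0806 -0.209   0.0122]
side0.npz 0.04 7125 x [0.351 0.447 0.738] y [-0.312 -0.031  0.19 ]
side0.npz 0.1 1817 x [0.404 0.435 0.838] y [-0.317 -0.122 -0.027]
side0.npz 0
[... 277 characters left out ...]
 [0.554 0.574 0.837] y [-0.319 -0.288 -0.244]
side0.npz 0.46 841 x [0.583 0.6   0.651] y [-0.32  -0.307 -0.282]
top0.npz 0.04 4718 x [0.357 0.446 0.617] y [-0.317 -0.11   0.106]
top0.npz 0.1 656 x [0.405 0.432 0.499] y [-0.28  -0.123 -0.045]
top0.npz 0.16 4493 x [0.412 0.509 0.586] y [-0.319 -0.277 -0.037]
top0.npz 0.22 4059 x [0.43  0.466 0.533] y [-0.226 -0.12  -0.055]
top0.npz 0.28 5156 x [0.476 0.516 0.57 ] y [-0.287 -0.179 -0.113]
top0.npz 0.34 4298 x [0.528 0.553 0.601] y [-0.312 -0.241 -0.189]
top0.npz 0.4 3178 x [0.556 0.578 0.622] y [-0.319 -0.282 -0.244]
top0.npz 0.46 1888 x [0.585 0.608 0.656] y [-0.32  -0.307 -0.283]
top0.npz 0.52 48 x [0.625 0.63  0.657] y [-0.32  -0.318 -0.316]
```

Everything fits the given sizes: the hole measures 43×46 mm, the plane gap is 12 mm and the knob cap sits 38 mm above the door plane. I'll check IK and clearances to the measured points next.

```bash
cat >> h.py <<'E'
from scipy.spatial.transform import Rotation as Ro
yaw=np.radians(-7.24)
xc=np.array([np.cos(yaw),np.sin(yaw),0]);yc=np.array([-np.sin(yaw),np.cos(yaw),0]);a_=np.radians(38)
ux=np.cos(a_)*xc+np.sin(a_)*np.array([0,0,1]);uz=np.cross(ux,yc);R=np.c_[ux,yc,uz]
hc=np.array([.48497,-.30408,.09812])
def face(x,y,z): return hc+R@np.array([x,y,z])
KN=(-.0752,-.0343,.027)
def ori(roll,s=1,lean=0):   # roll about tool z (deg), tool y = s*yc at roll 0; + = clockwise from front
    t=np.c_[-0*ux,yc,ux]
    B=np.c_[np.cross(s*yc,-uz),s*yc,-uz]
    return Ro.from_matrix(B)*Ro.from_euler('z',roll,degrees=True)
def rpy(r): return r.as_euler('xyz',degrees=True).tolist()
E
python3 - <<'E'
from h import *
from plant import ctrl
pts=[]
for n in("side0.npz","top0.npz"):
    pts.append(cloud(load(n)).reshape(-1,3))
P=np.vstack(pts);P=P[~np.isnan(P).any(1)]
P=P[(P[:,0]>.3)&(P[:,0]<1)&(P[:,1]<.05)&(P[:,2]>-.01)]
def clear(p,r):
    q=r.inv().apply(P-p)
    def box(lo,hi):
        return np.linalg.norm(np.maximum(0,np.maximum(lo-q,q-hi)),axis=1)
    b=box(np.array([-.0375,-.095,-.2]),np.array([.0375,.095,-.066])); i=b.argmin()
    w=box(np.array([-.06,-.06,-.35]),np.array([.06,.06,-.2])); j=w.argmin()
    return b[i].round(3),P[i].round(3),w[j].round(3),P[j].round(3)
for nm,p,rolls in[("hole",face(0,0,-.014),(-30,-15,0,15,30)),("hole_pre",face(0,0,.05),(0,)),("hole_end",face(0,-.1,-.014),(0,)),
   ("knob",face(KN[0],KN[1],KN[2]-.006),(-90,-60,-45,-35,-20,0,20,35,45,60,90)),("knobpre",face(KN[0],KN[1],KN[2]+.05),(-45,-35,0,35))]:
    for ro in rolls:
        r=ori(ro);print(nm,ro,*clear(p,r))
        for s in(1,-1):
            j=ctrl.solve_ik(p.tolist(),rpy(ori(ro,s)));print("    ",s,None if j is None else np.round(j,1))
E
```

```text
hole -30 0.0 [ 0.492 -0.366  0.207] 0.071 [ 0.45  -0.161  0.25 ]
     1 [-53.9  26.4 118.9  77.3  27.3 124.4]
     -1 [-53.9  26.4 118.9  77.3  27.3 -55.6]
hole -15 0.0 [ 0.473 -0.379  0.197] 0.069 [ 0.467 -0.178  0.261]
     1 [-53.9  26.4 118.9  77.3  27.3 139.4]
     -1 [-53.9  26.4 118.9  77.3  27.3 -40.6]
hole 0 0.019 [ 0.487 -0.259  0.195] 0.071 [ 0.475 -0.186  0.278]
     1 [-53.9  26.4 118.9  77.3  27.3 154.4]
     -1 [-53.9  26.4 118.9  77.3  27.3 -25.6]
hole 15 0.005 [ 0.487 -0.259  0.195] 0.076 [ 0.493 -0.207  0.278]
     1 [-53.9  26.4 118.9  77.3  27.3 169.4]
     -1 [-53.9  26.4 118.9  77.3  27.3 -10.6]
hole 30 0.0 [ 0.495 -0.256  0.207] 0.086 [ 0.515 -0.24   0.302]
     1 [ -53.9   26.4  118.9   77.3   27.3 -175.6]
     -1 [-53.9  26.4 118.9  77.3  27.3   4.4]
hole_pre 0 0.035 [ 0.477 -0.308  0.21 ] 0.112 [ 0.473 -0.175  0.289]
     1 [-58.3  18.  120.8  64.6  32.  165. ]
     -1 [-58.3  18.  120.8  64.6  32.  -15. ]
hole_end 0 0.019 [ 0.477 -0.331  0.195] 0.095 [ 0.469 -0.39   0.209]
     1 [-62.2  30.9 108.9  64.6  33.9 161.5]
     -1 [-62.2  30.9 108.9  64.6  33.9 -
[... 1711 characters left out ...]
6 -131. ]
     -1 [-66.6  26.6 125.3  79.8  32.6  49. ]
knobpre -45 0.07 [ 0.469 -0.39   0.209] 0.195 [ 0.477 -0.308  0.21 ]
     1 [-71.6  18.9 126.4  67.6  36.9 103.7]
     -1 [-71.6  18.9 126.4  67.6  36.9 -76.3]
knobpre -35 0.075 [ 0.469 -0.39   0.209] 0.188 [ 0.446 -0.156  0.247]
     1 [-71.6  18.9 126.4  67.6  36.9 113.7]
     -1 [-71.6  18.9 126.4  67.6  36.9 -66.3]
knobpre 0 0.101 [ 0.392 -0.316  0.08 ] 0.18 [ 0.456 -0.164  0.266]
     1 [-71.6  18.9 126.4  67.6  36.9 148.7]
     -1 [-71.6  18.9 126.4  67.6  36.9 -31.3]
knobpre 35 0.075 [ 0.481 -0.285  0.207] 0.193 [ 0.477 -0.308  0.21 ]
     1 [ -71.6   18.9  126.4   67.6   36.9 -176.3]
     -1 [-71.6  18.9 126.4  67.6  36.9   3.7]
```

```bash
python3 - <<'E'
from h import *
from plant import ctrl
def cyl(az,r,z,yaw): 
    a=np.radians(az);return [r*np.cos(a),r*np.sin(a),z],[180,0,yaw]
for az in(61,-70):
  for yaw in(160,160+az-61,-20+az-61):
    p,o=cyl(az,.37,.36,yaw);print(az,yaw,(lambda j:None if j is None else np.round(j,1))(ctrl.solve_ik(p,o)))
for h in(.05,.1,.15):
    j=ctrl.solve_ik(face(KN[0],KN[1],KN[2]+h).tolist(),rpy(ori(-40,-1)));print(h,None if j is None else np.round(j,1),face(KN[0],KN[1],KN[2]+h))
E
```

```text
61 160 [ 49.1  -1.9  92.6   0.   89.4 -20.9]
61 160 [ 49.1  -1.9  92.6   0.   89.4 -20.9]
61 -20 [ 49.1  -1.9  92.6  -0.   89.4 159.1]
-70 160 [ -81.9   -1.9   92.6    0.    89.4 -151.9]
-70 29 [-81.9  -1.9  92.6   0.   89.4 -20.9]
-70 -151 [-81.9  -1.9  92.6  -0.   89.4 159.1]
0.05 [-71.6  18.9 126.4  67.6  36.9 -71.3] [ 0.37483341 -0.32466406  0.11249909]
0.1 [-76.4  12.1 126.4  58.1  42.7 -64. ] [ 0.34429577 -0.3207846   0.15189962]
0.15 [-81.8   5.8 125.3  50.7  50.1 -58.7] [ 0.31375813 -0.31690514  0.19130016]
```

```bash
python3 - <<'E'
from h import *
from plant import ctrl
ctrl.goto_joints([49.1,-1.9,92.6,0,89.4,-20.9]);print(ctrl.read_t(),ctrl.read_tcp_pos())
ctrl.goto_joints([-81.9,-1.9,92.6,0,89.4,-50]);print(ctrl.read_t(),ctrl.read_tcp_pos())
ctrl.gripper_to(.06)
o=rpy(ori(-40,-1))
ctrl.movep(face(KN[0],KN[1],KN[2]+.15).tolist(),o);print(ctrl.read_t(),ctrl.read_tcp_pos())
ctrl.line_to(face(KN[0],KN[1],KN[2]+.03).tolist(),o,v=.1);print(ctrl.read_t(),ctrl.read_tcp_pos(),ctrl.read_contact_force())
for n in("side","top"):
    d=ctrl.get_image(n); cv2.imwrite(f"pics/{n}1.png",d["img"][:,:,::-1])
E
```

```text
0.9667 [0.1791175  0.32377917 0.35892119]
3.3583 [ 0.12717091 -0.34710524  0.35957059]
5.05 [ 0.31381414 -0.31779095  0.19203158]
6.4 [ 0.38696271 -0.3264011   0.09700434] [0.09532301 0.48805349 0.99231224]
```

View pics/top1.png

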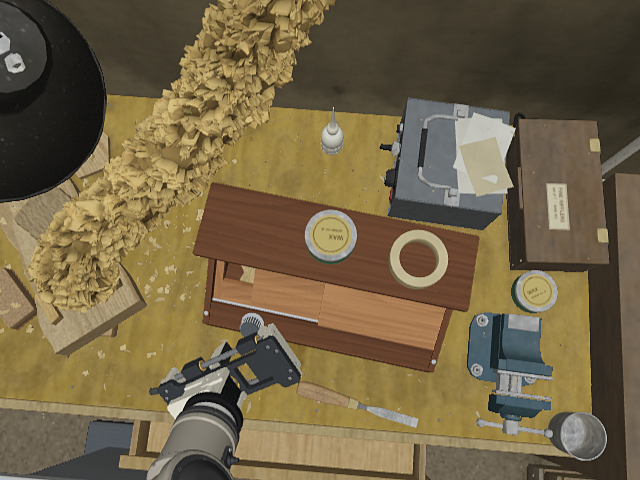

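View pics/side1.png

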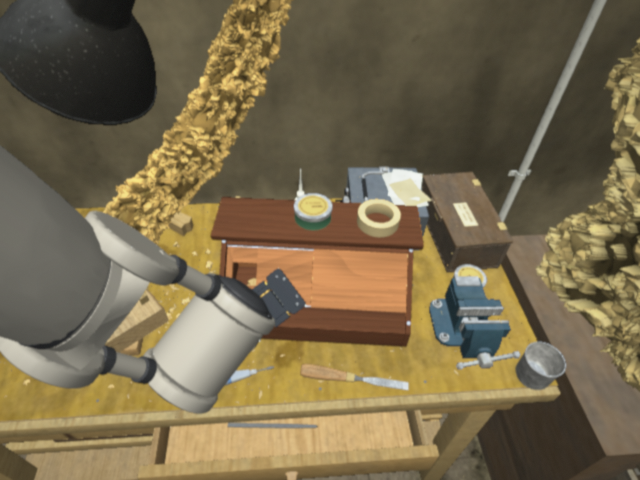

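The gripper is over the knob at top (252,322), and the rest of the scene is unchanged. I'll go down, grip and turn it clockwise.

```bash
python3 - <<'E'
from h import *
from plant import ctrl
o=rpy(ori(-40,-1))
ctrl.line_to(face(KN[0],KN[1],KN[2]-.005).tolist(),o,v=.06);print(ctrl.read_t(),((ctrl.read_tcp_pos()-hc)@R).round(4),ctrl.read_contact_force().round(1))
ctrl.gripper_to(.0,f_grip=14);print("w",ctrl.read_width(),ctrl.read_contact_force().round(1),ctrl.read_t())
j=np.array(ctrl.read_joint_positions())
for k in range(1,10):
    t=j.copy();t[5]+=9*k;ctrl.goto_joints(t.tolist())
    tau=Ro.from_euler('xyz',ctrl.read_tool_rot(),degrees=True).inv().apply(ctrl.read_ft_torque())
    print(9*k,"tau",tau.round(3),"F",np.round(ctrl.read_contact_force()@R,1),round(ctrl.read_width(),4),round(ctrl.read_t(),2))
E
```

```text
7.2333 [-0.0752 -0.0343  0.0221] [-0.4 -0.6 -0.8]
w 0.029397101292303152 [-1.2 -0.6  1.9] 7.825
9 tau [ 0.314 -0.517 -0.08 ] F [-0.5  0.4  1.9] 0.0297 8.1
18 tau [ 0.357 -0.643  0.   ] F [-1.7  2.1  2.3] 0.0299 8.38
27 tau [ 0.53  -0.872 -0.013] F [-3.1  2.5  3. ] 0.0294 8.65
36 tau [ 0.568 -1.029  0.009] F [-3.4  4.2  2.4] 0.0293 8.93
45 tau [ 0.57  -1.173 -0.041] F [-4.   3.6  2.3] 0.0296 9.2
54 tau [ 0.455 -1.176  0.031] F [-2.6  5.4  2.5] 0.0293 9.47
63 tau [ 0.5   -1.206 -0.049] F [-2.6  5.9  2.8] 0.0296 9.75
72 tau [ 0.448 -1.141  0.013] F [-1.6  5.3  1.7] 0.0295 10.03
81 tau [ 0.419 -1.14   0.043] F [-0.4  5.9  2.1] 0.0299 10.3
```

The torque shows no clear stop, so I'll regrip harder and turn a bit more to test for it.

```bash
python3 - <<'E'
from h import *
from plant import ctrl
ctrl.gripper_to(.0,f_grip=40);j=np.array(ctrl.read_joint_positions());print(j.round(1))
def rd(k):
    tau=Ro.from_euler('xyz',ctrl.read_tool_rot(),degrees=True).inv().apply(ctrl.read_ft_torque())
    print(k,"tau",tau.round(3),"F",np.round(ctrl.read_contact_force()@R,1),round(ctrl.read_width(),4),round(ctrl.read_t(),2))
rd(0)
for k in range(1,4):
    t=j.copy();t[5]+=5*k;ctrl.goto_joints(t.tolist());rd(5*k)
E
```

```text
[-66.7  26.4 125.4  79.6  32.8  -0.3]
0 tau [ 0.409 -1.12   0.059] F [-1.1  6.   1.4] 0.0288 10.52
5 tau [-0.201 -0.317 -0.559] F [ 0.5  1.2 -0.2] 0.0288 10.77
10 tau [-0.088 -0.51  -0.677] F [1.1 1.8 3.7] 0.0291 11.02
15 tau [ 0.054 -0.83  -0.491] F [0.4 3.1 5.5] 0.0291 11.27
```

The stop is clear now: 0.5–0.7 N·m against 0.04 N·m of knob friction. Next I'll release and go for the finger hole with the fingers shut.

```bash
python3 - <<'E'
from h import *
from plant import ctrl
ctrl.gripper_to(.06,f_grip=20)
r=rpy(Ro.from_euler('xyz',ctrl.read_tool_rot(),degrees=True))
ctrl.line_to(face(KN[0],KN[1],KN[2]+.09).tolist(),None,v=.12)
o=rpy(ori(0,-1))
ctrl.gripper_to(0)
ctrl.line_to(face(0,.001,.07).tolist(),o,v=.1)
ctrl.line_to(face(0,.001,.02).tolist(),o,v=.1)
print(ctrl.read_t(),((ctrl.read_tcp_pos()-hc)@R).round(4),ctrl.read_contact_force().round(1),ctrl.read_width())
d=ctrl.get_image("top"); cv2.imwrite("pics/top2.png",cv2.resize(d["img"][170:410,140:460,::-1],None,fx=2.5,fy=2.5))
d=ctrl.get_image("side"); cv2.imwrite("pics/side2.png",d["img"][:,:,::-1])
E
```

```text
15.725 [-0.0002  0.001   0.0201] [-0.   0.7  0.2] 0.0005062463106904181
```

View pics/top2.png

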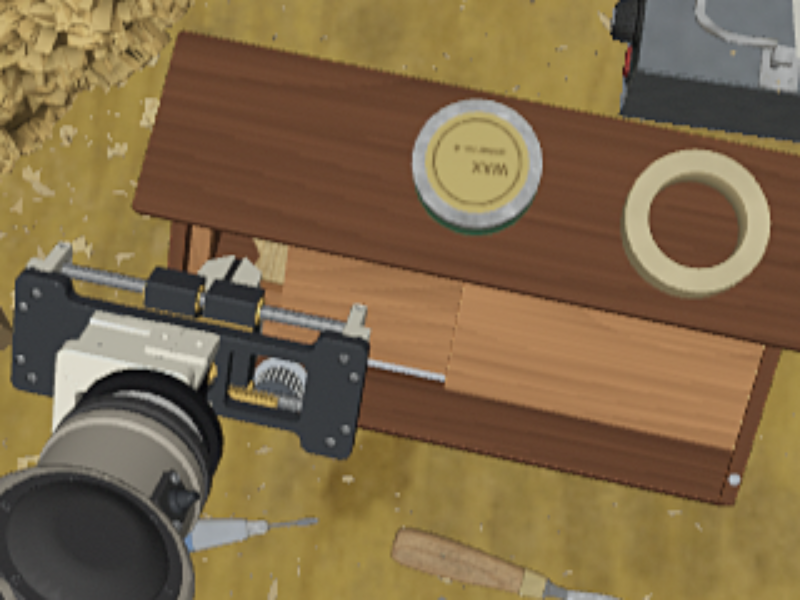

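View pics/side2.png

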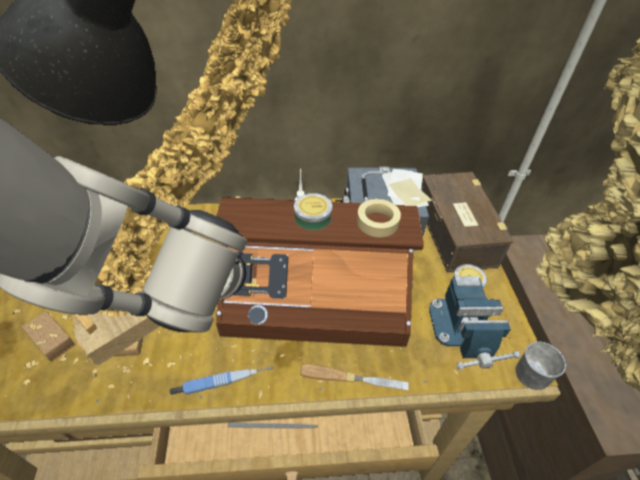

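The shut fingers are right over the hole at zoomed pixel (235,268). I'll insert them and slide while watching the force.

```bash
python3 - <<'E'
from h import *
from plant import ctrl
def rd(k):
    f=np.array(ctrl.read_contact_force())@R
    print(k,((ctrl.read_tcp_pos()-hc)@R).round(4),"F",f.round(1),round(ctrl.read_t(),2));return f
for z in(.008,.0,-.006,-.013):
    ctrl.line_to(face(0,.001,z).tolist(),None,v=.05);f=rd(z)
    if abs(f).max()>12: raise SystemExit("blocked")
for y in(-.004,-.007,-.010,-.014,-.019,-.025):
    ctrl.line_to(face(0,y,-.013).tolist(),None,v=.03);f=rd(y)
    if abs(f).max()>20: raise SystemExit("stuck")
E
```

```text
0.008 [-0.0001  0.0011  0.0079] F [ 0.4 -0.2 -0.1] 16.22
0.0 [-0.0001  0.0012 -0.0001] F [0.4 0.2 0.2] 16.52
-0.006 [-0.0001  0.0011 -0.0061] F [-0.   0.2  0.3] 16.79
-0.013 [-0.0001  0.0011 -0.0131] F [-1.   0.1 -0.7] 17.08
-0.004 [ 0.0001 -0.0044 -0.0129] F [0.1 0.3 0.5] 17.4
-0.007 [-0.0001 -0.0071 -0.013 ] F [-0.1  0.4 -0.2] 17.65
-0.01 [-0.0001 -0.01   -0.013 ] F [-0.2  0.7 -0.2] 17.9
-0.014 [-0.0001 -0.0143 -0.013 ] F [0.2 0.5 0. ] 18.18
-0.019 [-0.     -0.0195 -0.013 ] F [-1.2  0.9 -0.6] 18.5
-0.025 [ 0.     -0.0255 -0.013 ] F [ 0.6 -0.   0.2] 18.85
```

```bash
python3 - <<'E'
from h import *
from plant import ctrl
def rd(k):
    f=np.array(ctrl.read_contact_force())@R
    print(k,((ctrl.read_tcp_pos()-hc)@R).round(4),"F",f.round(1),round(ctrl.read_t(),2));return f
for y in(-.030,-.036,-.042):
    ctrl.line_to(face(0,y,-.013).tolist(),None,v=.04);f=rd(y)
    if abs(f).max()>20: break
d=ctrl.get_image("top"); cv2.imwrite("pics/top3.png",cv2.resize(d["img"][170:410,140:460,::-1],None,fx=2.5,fy=2.5))
E
```

```text
-0.03 [ 0.     -0.0305 -0.013 ] F [-0.  -0.6  0.5] 19.12
-0.036 [ 0.     -0.0366 -0.013 ] F [0.2 0.8 0.1] 19.43
-0.042 [-0.     -0.0426 -0.013 ] F [-0.5 -0.4 -0.4] 19.73
```

View pics/top3.png

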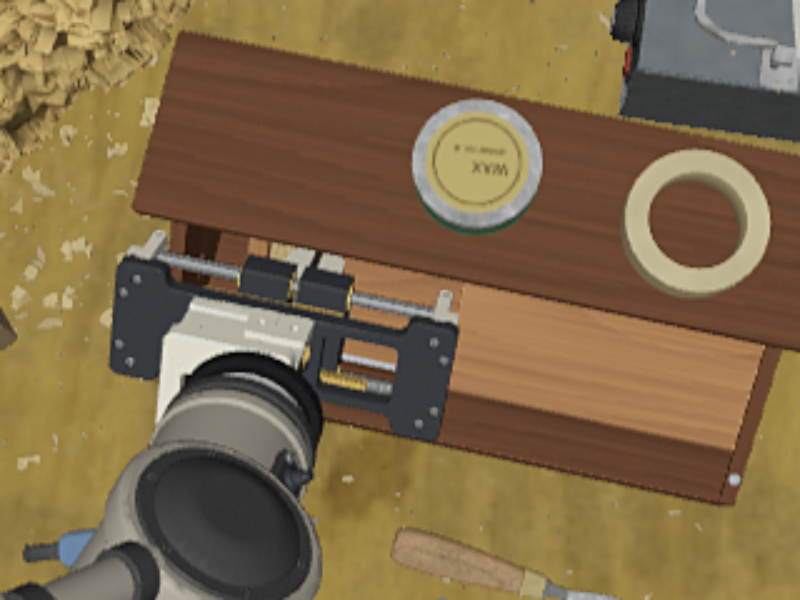

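The door is moving: a gap has opened at its left edge near (205,250). I'll continue to the end stop.

```bash
python3 - <<'E'
from h import *
from plant import ctrl
def rd(k):
    f=np.array(ctrl.read_contact_force())@R
    print(k,((ctrl.read_tcp_pos()-hc)@R).round(4),"F",f.round(1),round(ctrl.read_t(),2));return f
for y in(-.06,-.08,-.09,-.094,-.096,-.098,-.1,-.102,-.104,-.106,-.108,-.11):
    ctrl.line_to(face(0,y,-.013).tolist(),None,v=.06 if y>-.09 else .03);f=rd(y)
    if abs(f).max()>12: break
y=((ctrl.read_tcp_pos()-hc)@R)[1]
ctrl.line_to(face(0,y+.004,-.013).tolist(),None,v=.05);rd("back")
ctrl.line_to(face(0,y+.004,.08).tolist(),None,v=.1);rd("out")
ctrl.line_to(face(-.05,y+.004,.16).tolist(),None,v=.12);rd("out")
for n in("side","top"):
    d=ctrl.get_image(n); cv2.imwrite(f"pics/{n}4.png",d["img"][:,:,::-1]);np.savez(n+"4.npz",**d)
E
```

```text
-0.06 [ 0.     -0.061  -0.0129] F [-0.4  0.1 -0.4] 20.23
-0.08 [ 0.     -0.0809 -0.013 ] F [ 0.3 -0.4 -0.3] 20.71
-0.09 [ 0.     -0.0904 -0.013 ] F [ 0.1 -0.6 -0.4] 21.19
-0.094 [ 0.     -0.0943 -0.013 ] F [-0.9  1.2  0.5] 21.48
-0.096 [ 0.     -0.0961 -0.013 ] F [0.6 0.7 0.6] 21.73
-0.098 [ 0.     -0.0981 -0.013 ] F [ 0.9  0.8 -0.2] 21.98
-0.1 [ 0.     -0.1002 -0.013 ] F [0.1 0.5 0.1] 22.23
-0.102 [ 0.     -0.1019 -0.013 ] F [0.3 2.5 0.6] 22.48
-0.104 [-1.000e-04 -1.022e-01 -1.320e-02] F [0.9 7.2 3.5] 22.73
-0.106 [-1.000e-04 -1.023e-01 -1.320e-02] F [ 2.3 12.5  6.4] 22.98
back [ 0.0002 -0.099  -0.0129] F [ 1.2 -0.7  0.2] 23.27
out [-0.0002 -0.0982  0.0796] F [ 0.4 -0.1 -0.4] 24.36
out [-0.0499 -0.0983  0.1598] F [0.4 0.5 1.6] 25.29
```

View pics/side4.png

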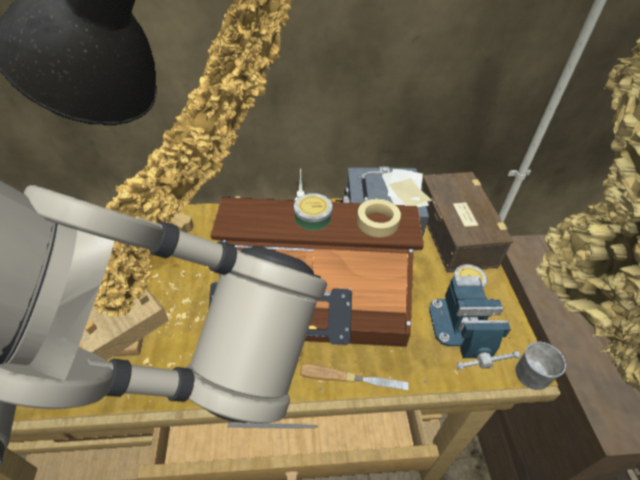

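View pics/top4.png

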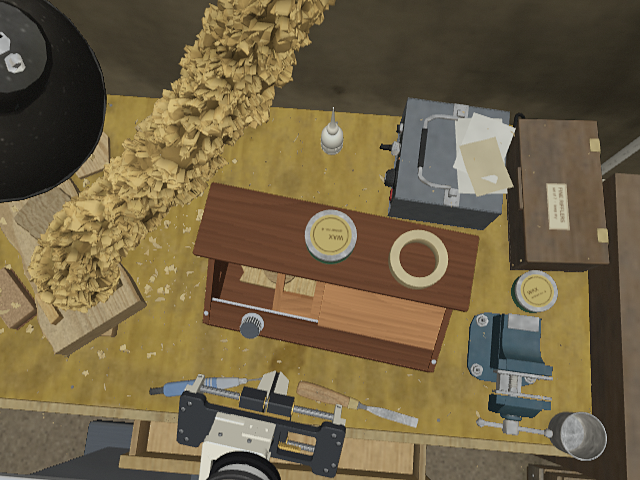

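The left bay is open, the front door's edge is still at (323,300), and the tin and tape look unmoved. I'll put a number on the door travel before handing in.

```bash
python3 - <<'E'
from h import *
a=load("top0.npz");b=load("top4.npz")
D=np.abs(a["img"].astype(int)-b["img"]).max(2)
print("tin/tape region max diff",D[200:300,300:450][:70].max(),"front door edge region diff",D[305:340,330:430].max())
cv2.imwrite("pics/top4z.png",cv2.resize(b["img"][240:340,195:345,::-1],None,fx=5,fy=5,interpolation=cv2.INTER_CUBIC))
K,T=b["K"],b["world_from_camera"]
def px(w):
    c=T[:3,:3].T@(np.array(w)-T[:3,3]);return (K@c/c[2])[:2].round(1)
for t in(.075,.085,.095): print(t,"zoom px of door left edge at x=-.02,-.045:",[((px(face(x,.0358-t,0))-[195,240])*5).round() for x in(-.02,-.045)])
E
```

```text
tin/tape region max diff 6 front door edge region diff 4
0.075 zoom px of door left edge at x=-.02,-.045: [array([337., 244.]), array([327., 312.])]
0.085 zoom px of door left edge at x=-.02,-.045: [array([368., 251.]), array([358., 319.])]
0.095 zoom px of door left edge at x=-.02,-.045: [array([400., 258.]), array([389., 326.])]
```

View pics/top4z.png

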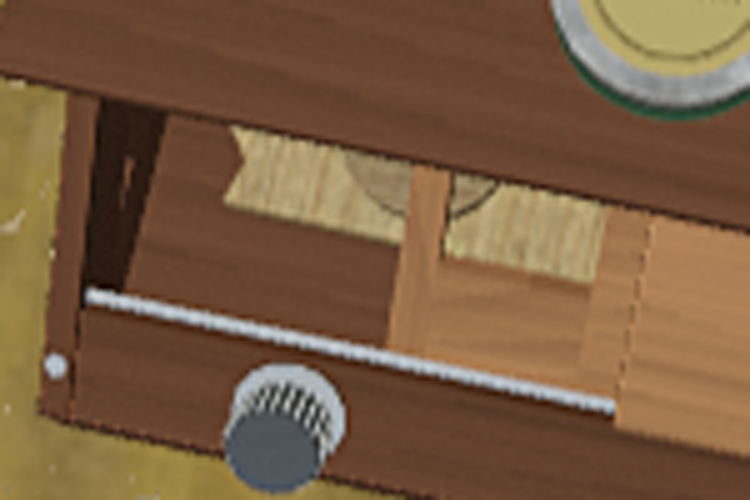

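The door's left edge is at zoomed (398,258) and (390,326), which matches 95 mm of travel.

```bash
python3 - <<'E'
from plant import ctrl
print(ctrl.read_t(),ctrl.read_contact_force());ctrl.job_done()
E
```

```text
25.3917 [-0.53140072  0.602596   -0.34817951]
the job is handed in; nothing more can be done
```

The left door is open to its end stop, and I handed the job in at about 25 s of the 61 s allowed; no verdict was reported.

- **Catch:** I turned the knob clockwise first, without trying the door beforehand. At 14 N grip I felt no clear stop through the 81° turn. At 40 N the knob held against 0.5–0.7 N·m, so it was at its stop.
- **Door:** I put the shut fingers in the finger hole and slid the door right. It moved freely until a firm contact of about 12 N at the end.
- **Last checks:**
  - The door's left edge in the final top view matches 95 mm of travel.
  - The sampled image areas around the tin, the tape roll and the right door are unchanged from the start (pixel differences of 6 or less out of 255).
  - The arm was clear of everything, with force readings under 1 N per axis.

No check on the final state failed or disagreed.

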